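# Move the tube carrier from the loading stand to the shaker

## Task

Press the catch of the low loading stand to release the tube carrier, draw the carrier out along its dovetail, and slide it into the dovetail on the shaker until the catch there snaps up behind it and holds it home; then let go. Keep the carrier upright, force nothing (push no harder than 25 N: feel for the click instead of ramming the stop), and leave the other things on the bench where they are.

Things in the scene. Friction and masses are not known exactly. Their poses are not given: they have to be found in the camera images.
- carrier_grip (a point): Centre of the tube carrier's grip fin: aluminium plate 14 mm thick (x), 44 mm wide (y), from 30 to 74 mm above the carrier's underside; this point is 56 mm above the underside, 18 below the fin's top. x is the sliding direction, +x leads into a channel; z up. Tubes (14 mm thick, tops 47 mm above the underside) stand 27 mm fore and aft, 26 mm to each side of it. Mass 0.2 to 0.4 kg.
- carrier_foot (a point): Middle of the carrier's underside, axes as carrier_grip. The dovetail foot is 80 mm long (x), 14 mm high, 57 mm wide at the underside, 44 mm at its top; above it, 22 to 30 mm up, a deck 80 by 72 mm. In a channel the foot has about 2 mm play to each side and 3 mm upwards.
- stand: Loading stand: low light-grey block 160 by 165 mm with a dovetail channel on top; origin on the bench below stand_channel, same axes. The carrier starts latched in it, its middle 1 mm to -x of stand_channel. When the catch is pressed a spring plunger (5 to 8 N) pushes the carrier 10 to 15 mm to -x, past the catch, which may then be let go.
- stand_channel (a point): Middle of the channel's floor, 40 mm above the bench. The channel runs along x; mouth to -x, stop at +x; z up. Overhanging rails, 18 mm high, 84 mm wide over all, from x = -38 to +52 mm; side walls flaring outwards, 14 mm high, from x = -38 to -68 mm; flat floor to x = -96 mm. The carrier can be lifted once its middle is beyond x = -80 mm; take -90 mm.
- stand_catch_pad (a point): Middle of the top of the stand's catch pad: black, ridged, 28 mm (x) by 26 mm (y), 64 mm to the +y side of the channel's centre line and 20 mm to -x of stand_channel; top 16 mm above the channel floor when up. It is pressed straight down.
- stand_catch (a joint): Travel of the stand's catch, m: 0 up (locking), positive down. It frees the carrier at 5 to 6 mm, bottoms at 10 mm, and takes 5 to 10 N.
- shaker: Shaker: fixed light-grey box about 220 by 180 mm, with a raised blue rear part 92 mm high at x = 69 to 114 mm; origin on the bench below shaker_channel. Its stop, catch and plunger are one unit, clamped up to 12 mm nearer or farther along x than in the stand (not measured): the latched carrier's middle ends between x = -14 and +11 mm. Feel for it.
- shaker_channel (a point): Middle of the shaker's channel floor, 70 mm above the bench; channel, rails, flare, floor and axes as for stand_channel. The carrier can be set on the floor in front of the rails with its middle at x = -90 to -100 mm, then pushed to +x. Let go before the click, it is pushed out again by the plunger.
- shaker_catch (a joint): Travel of the shaker's catch (pad like the stand's), m: 0 up, positive down. The carrier's foot rides over its pawl from about 50 mm before home (5 to 10 N of push) and holds it 4 to 5 mm down; over the last 10 mm the plunger adds 5 to 8 N (9 to 16 N in all); the catch snaps back to 0 about 4 mm before the rigid stop.
Not all that is in view belongs to the job. Leave any blue look-alike of the stand alone.

How it is judged (in metres and radians):
On the way, in this order (a step that is already met when the one before it is completed fails the run):
1. the carrier is drawn clear of the loading stand's dovetail (x of carrier_grip in the frame of stand_channel below -0.082 m).
2. the carrier's foot has entered the shaker's dovetail, level and in line (x of carrier_grip in the frame of shaker_channel between -0.07 and -0.03 m and y of carrier_grip in the frame of shaker_channel between -0.004 and 0.004 m and z of carrier_grip in the frame of shaker_channel between 0.052 and 0.063 m and angle between the x axis of carrier_grip and the x axis of shaker_channel, either way round below 0.08 rad).
At the end, for the whole second after the job is handed in: The carrier sits in the shaker's dovetail, upright and in line (within 4 mm sideways, 0.08 rad), with its middle no more than 20 mm short of shaker_channel, the shaker's catch sprung up (under 1.5 mm of travel) so that the carrier is latched, at rest and let go (x of carrier_grip in the frame of shaker_channel above -0.02 m and y of carrier_grip in the frame of shaker_channel between -0.004 and 0.004 m and z of carrier_grip in the frame of shaker_channel between 0.052 and 0.063 m and angle between the x axis of carrier_grip and the x axis of shaker_channel, either way round below 0.08 rad and value of joint shaker_catch below 0.0015 m and linear speed of carrier below 0.01 m/s); the robot touches nothing.
It fails at once if the carrier is tipped by more than about 20 degrees (angle between carrier_grip's own z axis and vertical above 0.35 rad).
It fails at once if the stand with its catch is loaded with more than 60 N, its springs included (contact force between stand and anything else above 60 N).
It fails at once if the shaker is loaded with more than 35 N (ramming the stop or the rails) (contact force between shaker and anything else above 35 N).
It fails at once if another thing on the bench is moved by more than 30 mm (distance of any of tube_a, beaker, reagent, wash, pot, powder_tub, weigh_block from where it was at the start of the episode above 0.03 m).
It also fails if it takes over 64 s, if anything falls off the work surface, if the arm or the gripper's body presses on something with over 40 N, if the wrist force passes 120 N, or if a joint passes its speed limit or range.

## Robot

A 6-joint arm with a two-finger parallel gripper is mounted at the origin on the work surface. World frame = base frame: x ahead of the robot, y to its left, z up, the work surface at z = 0. Lengths are in mm, angles in rad, forces in N, time in s.
With the tool pointing down it reaches from about 250 to 725 mm from the base axis. Payload 4 kg.
Tool frame: the origin (TCP) lies midway between the tips of the shut fingers; the grasp point (between the pads) lies behind it (arm.hold_point_z is the z of the grasp point in the tool frame, in mm); z points along the fingers, y is the direction in which the jaws open and shut (so a half turn about z gives the same grasp; the last joint's range is limited). The gripper opens to 85 mm and grips with 20 to 120 N. Pads are 22 mm wide; open, the fingers measure 114 mm over their backs; the gripper's body (76 mm by 85 mm) begins 54 mm behind the grasp point. The pads swing forward as they close: fully open they stand 13 mm farther back than shut.
Start: joints at [-1.292, 0.241, 0.005, 1.335, 0, 1.571], TCP at [137.599, -480.693, 231.306] pointing down, gripper open.
Joint ranges: [-2.72, 2.72], [-1.05, 1.87], [-1.09, 1.28], [-1.99, 2.15], [-1.42, 1.44], [-3.14, 3.14]. Speed limits (rad/s): [2.79, 2.79, 3.14, 3.14, 3.14, 3.14].

## Interface

Orientations are given as a rotation vector (axis times angle).
In Python, from plant import arm, jaws, solver, monitor, optics, finish_job gives the robot as it stands. The module is installed in compiled form; this text tells all that it offers. Calls block until the motion is done:
- arm.movep(position, orientation): joint-space move of the TCP to a pose.
- arm.move_straight(position, attitude=None, v=150, contact_N=None): straight line of the TCP; attitude=None keeps the orientation; v is the mean speed in mm/s. With contact_N (N) it stops when the force on the tool has changed by that much, and returns True; else False.
- arm.movej(angles): joint-space move.
- jaws.set_gripper(opening, grasp_force=None): finger opening in mm; grasp_force is the grip in N (None keeps the last); returns when the fingers have stopped.
- arm.dwell(seconds).
- solver.ik(position, orientation): joint angles nearest the present ones, or None.
- monitor.state(): the state.
- optics.capture(name): name is "scene" or "side" or "wrist"; returns (picture, depth): 400x640x3 uint8, red, green, blue; 400x640 float32, mm along the optical axis (not along the pixel's ray), 0 where there is no reading.
- optics.calibration(name): a dict with "mtx" (3x3 intrinsics, pixels), "xyz" and "rotation" of the camera in the world. Camera axes: x right, y down, z forward; pixel columns grow to the right and rows downward; lengths in mm; the calibration is good to about 2 mm. A picture is of the moment at which its call begins: read the wrist's pose just before it. calibration takes no time and is no camera call; for the wrist camera it gives the pose at the moment of the call.
A pose or a line that the arm cannot do raises arm.IKError and nothing moves.
- finish_job(): hands the job in, once; it reports no verdict.
The state is a dict: "clock": time; "qpos": joint angles; "joint_velocities": joint speeds; "effort": joint torques, N m; "ee_pos": TCP position; "orientation": TCP orientation; "contact_force": force on the tool from outside, world axes, zero at the start; "moment": the same for the moment, N m; "gripper_width": finger opening in mm.
Only numpy, scipy, OpenCV 4.12 (cv2) and the standard library are available. Lean on these libraries where they do the work, as an engineer would, in place of code of your own. Each camera call takes 0.05 s, during which the arm holds its last target. There are 200 camera calls.

## Working session

There is one attempt and no reset: what is moved stays moved. The work goes in short steps, each a Python script; the robot and the scene stay as the last script left them, time stands still between calls to the robot, and variables do not carry over. Pictures are saved under pics/ and viewed, about 8 in all and at most 12, crops included, and the job is handed in when it is done.

```bash
mkdir -p pics
cat > h.py <<'E'
import numpy as np, cv2
from plant import arm, jaws, solver, monitor, optics, finish_job
def snap(n,f):
    p,d=optics.capture(n); c=optics.calibration(n)
    np.savez('pics/'+f+'.npz',p=p,d=d,m=c['mtx'],x=c['xyz'],r=c['rotation'])
    cv2.imwrite('pics/'+f+'.png',p[:,:,::-1]); return p,d,c
def load(f):
    z=np.load('pics/'+f+'.npz'); return z['p'],z['d'],dict(mtx=z['m'],xyz=z['x'],rotation=z['r'])
def R(c):
    r=np.array(c['rotation'],float); return r if r.shape==(3,3) else cv2.Rodrigues(r)[0]
def cloud(d,c):
    v,u=np.indices(d.shape); m=np.array(c['mtx'])
    P=np.stack([(u-m[0,2])/m[0,0]*d,(v-m[1,2])/m[1,1]*d,d],-1)
    return P@R(c).T+np.array(c['xyz'])
def ray(u,v,z,c):
    m=np.array(c['mtx']); w=R(c)@np.array([(u-m[0,2])/m[0,0],(v-m[1,2])/m[1,1],1]); o=np.array(c['xyz'])
    return o+w*(z-o[2])/w[2]
E
python3 - <<'E'
from h import *
for n in("scene","side"):
    p,d,c=snap(n,n+'0'); print(n,c)
s=monitor.state(); print(s['clock'],s['ee_pos'],s['orientation'],s['contact_force'],arm.hold_point_z)
a=cv2.imread('pics/scene0.png');b=cv2.imread('pics/side0.png')
E
```

```text
scene {'mtx': array([[447.51048878,   0.        , 317.01394176],
       [  0.        , 447.51048878, 204.22261519],
       [  0.        ,   0.        ,   1.        ]]), 'xyz': array([ 940.63059761, -255.19893415,  923.45071492]), 'rotation': array([-2.26281824, -1.29994358,  0.39795576])}
side {'mtx': array([[385.15370291,   0.        , 319.38591194],
       [  0.        , 385.15370291, 198.17785241],
       [  0.        ,   0.        ,   1.        ]]), 'xyz': array([157.18087738, 548.70779974, 475.02361123]), 'rotation': array([-0.64164585,  2.46504448, -1.34431732])}
0.1 [ 137.43949205 -480.15716289  230.50437212] [-3.10926958e+00 -4.36236288e-01  3.96973223e-04] [-1.13973374e+00 -4.71173459e-04  1.78899208e-01] -18.700000000000003
```

View pics/scene0.png

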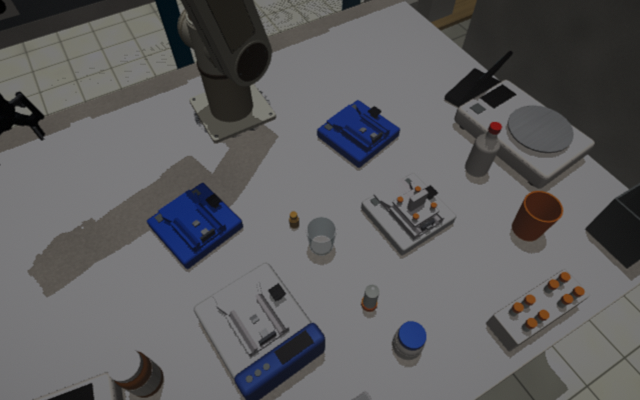

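View pics/side0.png

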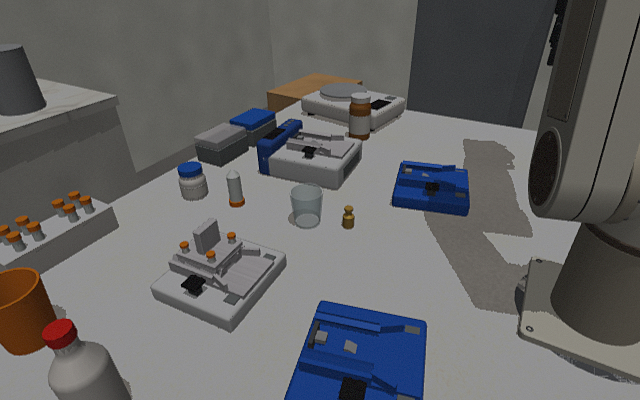

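The scene view shows the stand with carrier at about (408,212), its fin at (418,198) and its pad at (431,192). The shaker is at (258,322), with its pad at (277,292) and its blue rear at (280,358). There are blue look-alikes at (358,131) and (195,224).

```bash
cat > m.py <<'E'
from h import *
p,d,c=load('scene0'); P=cloud(d,c); hsv=cv2.cvtColor(p,cv2.COLOR_RGB2HSV)
H,S,V=[hsv[...,i].astype(int) for i in range(3)]
def box(u0,v0,u1,v1):
    m=np.zeros(d.shape,bool); m[v0:v1,u0:u1]=1; return m&(d>0)
def rect(m,n):
    m=cv2.morphologyEx(m.astype(np.uint8),cv2.MORPH_OPEN,np.ones((2,2)))>0
    Q=P[m][:,:2].astype(np.float32)
    if len(Q)<5: print(n,len(Q));return
    print(n,len(Q),cv2.minAreaRect(Q),'mean',P[m].mean(0).round(1))
st=box(355,165,462,255); sh=box(185,258,332,398)
Z=P[...,2]
print('bench z',np.median(Z[box(300,270,350,300)]))
for n,b,f in(('stand',st,40),('shaker',sh,70)):
    print(n,np.histogram(Z[b],bins=np.arange(-5,140,5)))
    rect(b&(Z>f-25)&(S<90)&(Z<f+10),n+' body')
    rect(b&(abs(Z-f-18)<3)&(S<90),n+' rails')
    rect(b&(V<50)&(abs(Z-f-14)<9)&(S<120),n+' pad')
rect(st&(Z>104),'fin top')
rect(sh&(S>120)&(H>100)&(H<130)&(Z>86),'blue rear')
for n,(u,v,z) in dict(sp=(431,192,56),shp=(277,292,86)).items(): print(n,ray(u,v,z,c),V[v-1:v+2,u-1:u+2].ravel(),P[v,u])
a=cv2.resize(p[258:398,185:335],None,fx=4,fy=4,interpolation=cv2.INTER_CUBIC)[:, :, ::-1]
cv2.imwrite('pics/crop1.png',np.clip(a*1.5,0,255).astype(np.uint8))
E
python3 m.py
```

```text
bench z -0.5663864639480494
stand (array([3359, 1777,   91,  105,   92,   99,  294, 1279,  522,  244,  141,
        338,  150,   36,  421,  202,   38,   59,  108,   21,   22,   20,
         24,   96,   13,    0,    0,    0]), array([ -5,   0,   5,  10,  15,  20,  25,  30,  35,  40,  45,  50,  55,
        60,  65,  70,  75,  80,  85,  90,  95, 100, 105, 110, 115, 120,
       125, 130, 135]))
stand body 2588 ((676.154052734375, 1.2320556640625), (207.85888671875, 706.83349609375), 29.497825622558594) mean [559.4 196.9  38.1]
stand rails 65 ((590.4459228515625, 247.18788146972656), (44.15435791015625, 124.64666748046875), 40.850364685058594) mean [582.1 251.   55. ]
stand pad 143 ((751.5013427734375, 26.773468017578125), (40.537906646728516, 677.8421630859375), 37.27368927001953) mean [584.3 245.3  64.8]
shaker (array([6533, 3422,   24,   64,   65,   74,   64,   75,   52,   47,   59,
        120,  535, 3073, 1546,  775,  264,  967, 1129, 1502,   58,    0,
          0,    0,    0,    0,    0,    0]), array([ -5,   0,   5,  10,  15,  20,  25,  30,  35,  40,  45,  50,  55,
        60,  65,
[... 329 characters left out ...]
7487893104553223) mean [ 627.9 -199.2   85.6]
shaker pad 343 ((660.9584350585938, -184.87350463867188), (85.90373229980469, 147.79833984375), 88.926025390625) mean [ 654.8 -173.1   85. ]
fin top 139 ((564.2742919921875, 235.7507781982422), (17.08629608154297, 83.38848876953125), 13.767838478088379) mean [570.1 217.6 107.1]
blue rear 1441 ((808.849609375, -190.88973999023438), (235.7669219970703, 174.418212890625), 10.481321334838867) mean [ 723.1 -218.9   94.1]
sp [548.26604107 278.46652823  56.        ] [25 25 25 25 24 24 24 25 25] [547.00571083 280.18073688  53.21362609]
shp [ 599.94504308 -154.74578908   86.        ] [31 30 31 30 32 30 30 31 30] [ 599.47905557 -154.60838991   84.85454028]
```

View pics/crop1.png

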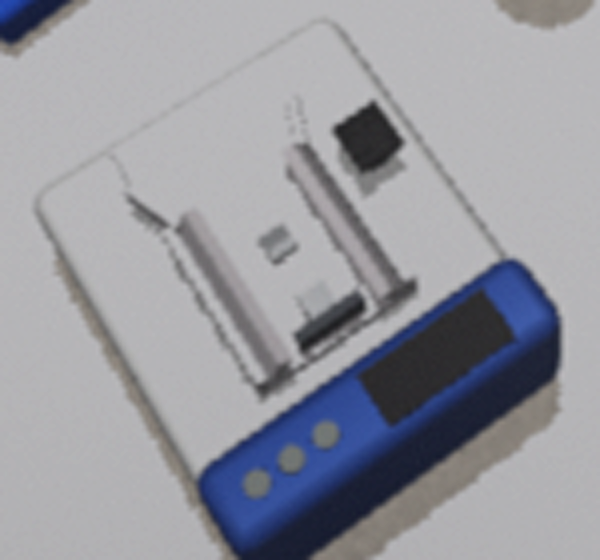

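The crop shows the shaker's rails: left rail from (188,220) to (275,372), right rail from (298,150) to (392,290). The pad is at (368,137), the flare opens up-left, and the stop and blue rear are at lower right. Next I take wrist views for precision.

```bash
cat >> h.py <<'E'
def down(a):
    c,s=np.cos(a),np.sin(a); return cv2.Rodrigues(np.array([[c,s,0],[s,-c,0],[0,0,-1.]]))[0].ravel()
E
python3 - <<'E'
from h import *
p,d,c=load('scene0')
for n,u,v in(('Rs',260.5,295.5),('Re',283,330.5),('Ls',232.5,313),('Le',254.5,351.7)): print(n,ray(u,v,88,c)[:2])
for n,(x,y) in dict(shaker=(600,-195),stand=(540,215)).items():
    ok=[]
    for z in (400,330,280):
        for a in np.arange(-3,3.2,.5):
            q=solver.ik([x,y,z],down(a))
            if q is not None: ok.append((z,round(a,1),np.round(q,2)[[0,5]]))
    print(n,ok)
E
```

```text
Rs [ 590.84905997 -186.49352398]
Re [ 675.06195101 -180.642176  ]
Ls [ 595.68815802 -248.9830004 ]
Le [ 683.53913744 -244.29894318]
shaker [(400, np.float64(-3.0), array([-0.31, -0.46])), (400, np.float64(-2.5), array([-0.31, -0.96])), (400, np.float64(-2.0), array([-0.31, -1.46])), (400, np.float64(-1.5), array([-0.31, -1.96])), (400, np.float64(-1.0), array([-0.31, -2.46])), (400, np.float64(-0.5), array([-0.31, -2.96])), (400, np.float64(0.0), array([-0.31,  2.83])), (400, np.float64(0.5), array([-0.31,  2.33])), (400, np.float64(1.0), array([-0.31,  1.83])), (400, np.float64(1.5), array([-0.31,  1.33])), (400, np.float64(2.0), array([-0.31,  0.83])), (400, np.float64(2.5), array([-0.31,  0.33])), (400, np.float64(3.0), array([-0.31, -0.17])), (330, np.float64(-3.0), array([-0.31, -0.46])), (330, np.float64(-2.5), array([-0.31, -0.96])), (330, np.float64(-2.0), array([-0.31, -1.46])), (330, np.float64(-1.5), array([-0.31, -1.96])), (330, np.float64(-1.0), array([-0.31, -2.46])), (330, np.float64(-0.5), array([-0.31, -2.96])), (330, np.float64(0.0), array([-0.31,  2.83])), (330, np
[... 2006 characters left out ...]
.52])), (330, np.float64(2.5), array([0.38, 1.02])), (330, np.float64(3.0), array([0.38, 0.52])), (280, np.float64(-3.0), array([0.38, 0.24])), (280, np.float64(-2.5), array([ 0.38, -0.26])), (280, np.float64(-2.0), array([ 0.38, -0.76])), (280, np.float64(-1.5), array([ 0.38, -1.26])), (280, np.float64(-1.0), array([ 0.38, -1.76])), (280, np.float64(-0.5), array([ 0.38, -2.26])), (280, np.float64(0.0), array([ 0.38, -2.76])), (280, np.float64(0.5), array([0.38, 3.02])), (280, np.float64(1.0), array([0.38, 2.52])), (280, np.float64(1.5), array([0.38, 2.02])), (280, np.float64(2.0), array([0.38, 1.52])), (280, np.float64(2.5), array([0.38, 1.02])), (280, np.float64(3.0), array([0.38, 0.52]))]
```

```bash
python3 - <<'E'
from h import *
arm.movep([590,-210,330],down(1.6)); arm.dwell(.3); p,d,c=snap('wrist','w_sh'); print(c['xyz'],(R(c)@[0,0,1]).round(3),monitor.state()['ee_pos'])
arm.movep([500,190,330],down(1.6)); arm.dwell(.3); p2,d,c=snap('wrist','w_st'); print(c['xyz'],c['mtx'][0],monitor.state()['clock'])
cv2.imwrite('pics/wrists.png',np.hstack([p,p2])[:,:,::-1][::1,::1])
E
python3 -c "
import cv2,numpy as np
a=cv2.imread('pics/wrists.png');b=np.vstack([a[:,:640],a[:,640:]]);cv2.imwrite('pics/wr2.png',cv2.resize(b,(480,600)))"
```

```text
[ 587.24189852 -137.80070558  473.67298035] [ 0.008 -0.283 -0.959] [ 589.7591665  -210.51133262  330.05442557]
[497.82931514 262.18153828 473.51978601] [297.18163521   0.         320.54584649] 4.2583
```

View pics/wr2.png

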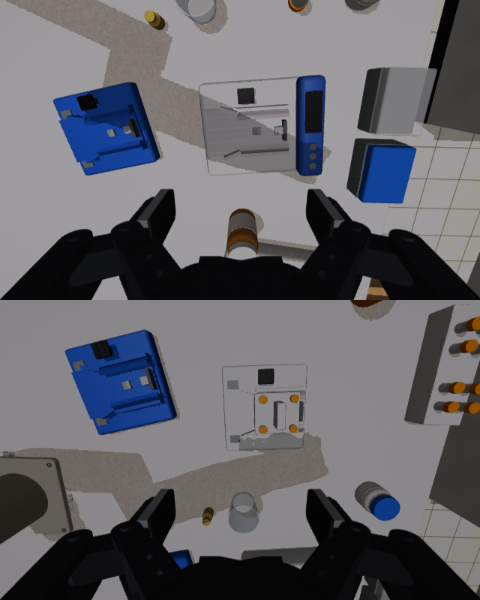

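The shaker's pad is at about (328,128) in full-resolution pixels of its wrist view. The stand's pad is at about (355,102), with four orange caps around the fin at about (373,153). I measure with masks and make a zoomed crop of each.

```bash
cat > m2.py <<'E'
from h import *
def go(f,b):
    p,d,c=load(f); hsv=cv2.cvtColor(p,cv2.COLOR_RGB2HSV); u0,v0,u1,v1=b
    m=np.zeros(d.shape,np.uint8); m[v0:v1,u0:u1]=1
    return p,d,c,hsv,m
def comps(mask,n=40):
    k,l,s,ce=cv2.connectedComponentsWithStats(mask.astype(np.uint8)); return [(i,ce[i],s[i,4]) for i in range(1,k) if s[i,4]>=n],l
def wrect(mask,z,c):
    cs,_=cv2.findContours(mask.astype(np.uint8),cv2.RETR_EXTERNAL,cv2.CHAIN_APPROX_NONE)
    q=max(cs,key=cv2.contourArea)[:,0]; Q=np.array([ray(u,v,z,c)[:2] for u,v in q],np.float32)
    return cv2.minAreaRect(Q)
if __name__=='__main__':
    for f,b,z in(('w_sh',(262,95,440,240),86),('w_st',(290,78,415,205),56)):
        p,d,c,hsv,m=go(f,b); print(f)
        dark=(m>0)&(hsv[...,2]<70)
        cs,l=comps(dark)
        for i,ce,n in cs: print('dark',ce.round(1),n,wrect(l==i,z,c))
        if f=='w_sh':
            bl=(m>0)&(hsv[...,1]>120)&(hsv[...,0]>100)&(hsv[...,0]<130)
            print('blue',wrect(cv2.morphologyEx(bl.astype(np.uint8),cv2.MORPH_CLOSE,np.ones((25,25))),92,c))
        else:
            o=(m>0)&(hsv[...,0]<20)&(hsv[...,1]>120)
            for i,ce,n in comps(o,20)[0]: print('cap',ce.round(1),n,ray(*ce,87,c)[:2].round(1))
            P=cloud(d,c); ft=(m>0)&(P[...,2]>108); print('fin',ft.sum(),wrect(ft,114,c),np.median(P[ft][:,2]))
        s=4 if f=='w_sh' else 5
        a=cv2.resize(p[b[1]:b[3],b[0]:b[2]],None,fx=s,fy=s,interpolation=cv2.INTER_CUBIC)[:,:,::-1]
        cv2.imwrite('pics/z_'+f+'.png',a)
E
python3 m2.py
```

```text
w_sh
dark [397.6 171.4] 718 ((693.3485717773438, -208.37738037109375), (12.507454872131348, 175.23870849609375), 6.138915061950684)
dark [327.6 127.8] 450 ((596.77490234375, -154.5878448486328), (27.905784606933594, 25.37065315246582), 5.579299449920654)
dark [417.9 148.4] 1263 ((714.3402099609375, -178.3413543701172), (29.676502227783203, 71.23392486572266), 4.7108235359191895)
dark [378.9 173.7] 153 ((664.9013061523438, -211.5863037109375), (11.044812202453613, 36.832008361816406), 8.044255256652832)
dark [416.6 195. ] 64 ((720.2075805664062, -238.91481018066406), (11.141522407531738, 11.24153995513916), 48.033119201660156)
dark [351.7 201.5] 120 ((634.5016479492188, -250.33807373046875), (84.37968444824219, 3.5059268474578857), 5.476918697357178)
dark [416.2 207.6] 62 ((721.4076538085938, -257.54010009765625), (10.932937622070312, 11.775944709777832), 6.573380947113037)
dark [416.  220.2] 62 ((723.47998046875, -275.7124328613281), (10.620763778686523, 11.811981201171875), 47.640960693359375)
blue ((709.7349243164062, -206.20277404785156), (47.1302490234375, 174.74520874023438), 5.650089740753174)
w_st
dark [354.  101.6] 423 ((542.15185546875, 278.7381896972656), (26.870115280151367, 25.38908576965332), 2.861351490020752)
dark [367.4 150.7] 177 ((563.9247436523438, 212.9864959716797), (48.49606704711914, 16.128559112548828), 79.35746765136719)
dark [401. 148.] 121 ((611.03515625, 219.6438751220703), (5.5847368240356445, 36.00740432739258), 5.858026027679443)
cap [350.2 132.4] 90 [536.1 240.7]
cap [392.5 131.1] 98 [589.6 243.8]
cap [390.9 171.4] 88 [592.5 192.2]
cap [350.3 172.6] 84 [539.2 189.1]
fin 507 ((563.4837646484375, 216.73548889160156), (14.652321815490723, 44.4727783203125), 4.824540138244629) 114.9207280025089
```

View pics/z_w_sh.png

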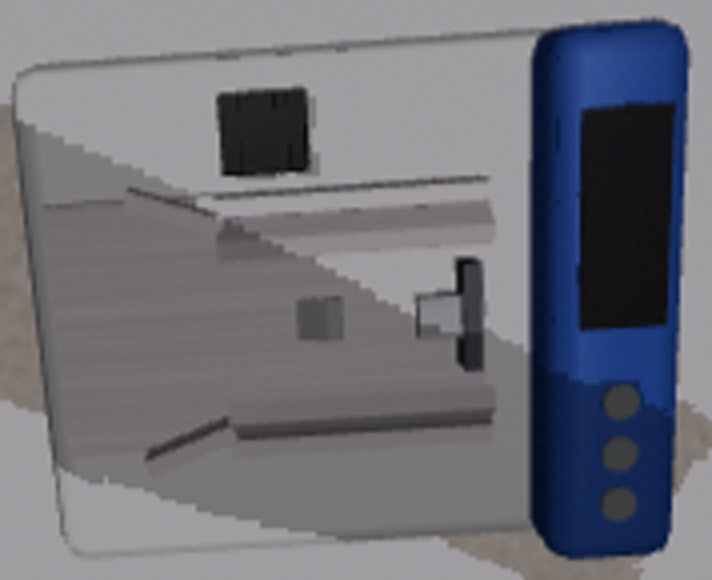

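View pics/z_w_st.png

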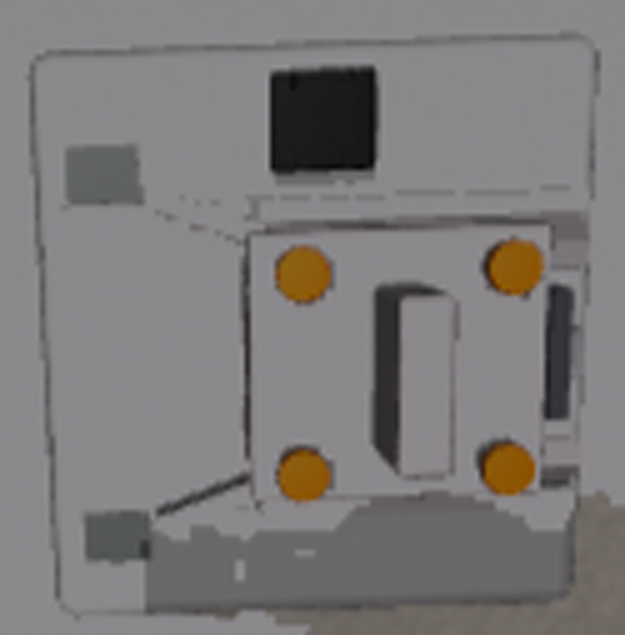

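The shaker crop shows the rails (upper from x=215 to 490 at row 225, lower at row 410), the pawl at (320,318), and the plunger and stop at (440–470,315). The stand crop shows the carrier latched, with fin and caps clear. The caps, fin and pad agree within 1 mm. I cross-check the shaker's centre line with a depth profile across its rails, then press the catch.

Run:
```python
from h import *
p,d,c=load('w_sh'); P=cloud(d,c)[95:240,262:440].reshape(-1,3)
a=.0969; o=np.array([618.6,-215])
X=(P[:,:2]-o)@np.array([[np.cos(a),-np.sin(a)],[np.sin(a),np.cos(a)]])
s=(X[:,0]>-30)&(X[:,0]<45)
for y in range(-56,58,2):
    k=s&(abs(X[:,1]-y)<1)
    if k.sum(): print(y,k.sum(),np.percentile(P[k,2],[5,50,95]).round(0), end=' | ')
print()
# yaw from rail tops: outer edge lines
for sg in(-1,1):
    ed=[]
    for x in range(-30,46,5):
        k=(abs(X[:,0]-x)<2.5)&(P[:,2]>82)&(P[:,2]<94)&(X[:,1]*sg>5)&(abs(X[:,1])<50)
        if k.sum()>5: ed.append((x,X[k,1].min(),X[k,1].max()))
    ed=np.array(ed); print(sg,np.polyfit(ed[:,0],ed[:,1],1),np.polyfit(ed[:,0],ed[:,2],1),np.median(ed[:,1:],0))
```

```text
-56 68 [63. 64. 65.] | -54 66 [62. 64. 65.] | -52 44 [63. 64. 65.] | -46 14 [82. 83. 84.] | -44 75 [83. 84. 85.] | -42 74 [83. 84. 85.] | -40 148 [76. 82. 85.] | -38 41 [78. 79. 85.] | -36 37 [80. 82. 84.] | -34 38 [84. 86. 87.] | -32 67 [87. 88. 90.] | -30 100 [86. 88. 89.] | -28 153 [70. 85. 88.] | -26 160 [70. 84. 87.] | -24 77 [69. 71. 72.] | -22 70 [70. 71. 72.] | -20 78 [70. 71. 72.] | -18 72 [70. 71. 72.] | -16 76 [70. 71. 72.] | -14 78 [70. 71. 72.] | -12 74 [70. 71. 72.] | -10 65 [70. 71. 72.] | -8 67 [70. 71. 83.] | -6 75 [70. 72. 83.] | -4 88 [70. 72. 83.] | -2 74 [70. 71. 83.] | 0 90 [70. 72. 83.] | 2 76 [70. 72. 83.] | 4 81 [70. 71. 83.] | 6 102 [70. 71. 83.] | 8 79 [70. 71. 72.] | 10 81 [70. 71. 72.] | 12 79 [70. 71. 72.] | 14 78 [69. 71. 72.] | 16 79 [70. 71. 72.] | 18 85 [70. 71. 73.] | 20 60 [69. 71. 72.] | 22 15 [83. 85. 86.] | 24 82 [84. 86. 87.] | 26 84 [86. 87. 88.] | 28 82 [86. 88. 89.] | 30 106 [86. 88. 90.] | 32 104 [83. 85. 87.] | 34 110 [79. 81. 83.] | 36 62 [77. 79. 84.] | 38 91 [83. 84. 85.] | 40 90 [83. 84. 85.] | 42 171 [64. 81. 85.] | 44 84 [63. 64. 66.] | 46 85 [63. 64. 65.] | 48 64 [63. 64. 65.] | 50 74 [63. 64. 87.] | 52 84 [63. 65. 88.] | 54 88 [63. 65. 88.] | 56 87 [63. 65. 88.] | 
-1 [-4.02866170e-03 -4.49360733e+01] [  0.23103818 -23.43428589] [-45.06657962 -25.3688312 ]
1 [-0.25378355 20.42936803] [-0.04428307 43.68500186] [22.76165638 42.67070996]
```

```bash
cat >> h.py <<'E'
def frame(o,a): # local xyz -> world
    c,s=np.cos(a),np.sin(a); M=np.array([[c,-s,0],[s,c,0],[0,0,1.]]); return lambda x,y,z:(np.array(o)+M@np.array([x,y,z])).tolist()
ST=(565,216.5,40); STA=.058
F=lambda: monitor.state()['contact_force'].round(1)
E
python3 - <<'E'
from h import *
T=frame(ST,STA); A=down(STA+np.pi/2)
jaws.set_gripper(0)
arm.movep(T(-20,64,80),A); arm.dwell(.2); f0=F(); print(f0,monitor.state()['ee_pos'])
hit=arm.move_straight(T(-20,64,6),v=30,contact_N=4); s=monitor.state(); print('hit',hit,s['ee_pos'],F()-f0)
if hit:
    z0=s['ee_pos'][2]; e=s['ee_pos']
    for dz in (3,5,7,8.5):
        arm.move_straight([e[0],e[1],z0-dz],v=30,contact_N=20); print(dz,monitor.state()['ee_pos'].round(1),F()-f0)
    arm.dwell(.4)
    arm.move_straight(T(-20,64,90),v=150)
print(monitor.state()['clock'])
arm.movep(T(-65,-25,290),down(STA+np.pi/2)); arm.dwell(.2); p,d,c=snap('wrist','w_st2')
E
```

```text
[-0.4  0.2  0. ] [542.59944038 279.30530349 122.31299107]
hit True [541.26073461 279.24419707  54.74175535] [1.8 0.6 3. ]
3 [541.3 279.3  52.1] [-0.2 -0.9  4.9]
5 [541.4 279.3  50. ] [-0.3 -0.4  4.2]
7 [541.4 279.3  48. ] [-1.1 -0.7  6.3]
8.5 [541.4 279.3  46.6] [-0.6 -1.3  6.9]
10.1583
```

View pics/w_st2.png

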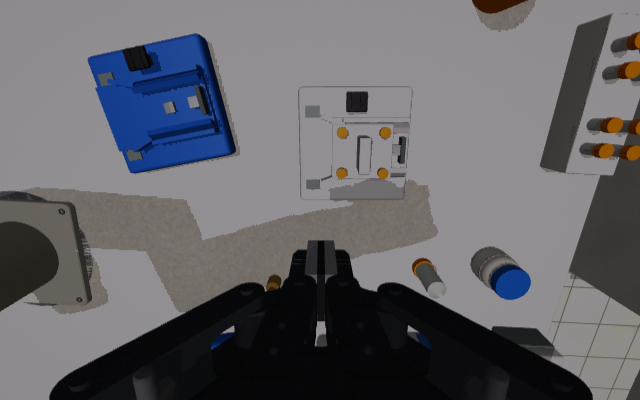

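The carrier has popped out: caps at (342,133), (385,133), (342,173) and (382,173), with a gap now between the carrier and the stop. The shaker's rail profile puts the centre line about 1.3 mm to -y of my first estimate. I remeasure the carrier and grasp it.

```bash
cat > g.py <<'E'
from m2 import *
import h
p,d,c,hsv,m=go('w_st2',(315,118,400,185))
o=(m>0)&(hsv[...,0]<20)&(hsv[...,1]>120)
C=np.array([ray(*ce,87,c)[:2] for i,ce,n in comps(o,15)[0]]); print(C.round(1))
P=cloud(d,c); ft=(m>0)&(P[...,2]>108); print('fin',wrect(ft,114,c))
C=C[np.argsort(C[:,0])]; l=C[:2][np.argsort(C[:2,1])]; r=C[2:][np.argsort(C[2:,1])]
v=(r-l).sum(0); w=(l[1]-l[0])+(r[1]-r[0]); print('yaw',np.arctan2(v[1],v[0]),np.arctan2(-w[0],w[1]),'ctr',C.mean(0))
M=np.array([[np.cos(STA),np.sin(STA)],[-np.sin(STA),np.cos(STA)]]); print('in stand',M@(C.mean(0)-ST[:2]))
print('clock',monitor.state()['clock'])
E
python3 g.py
```

```text
[[524.2 239.3]
 [578.3 242.7]
 [527.1 187.9]
 [581.3 190.3]]
fin ((550.9871826171875, 216.0023651123047), (14.557799339294434, 43.01618957519531), 3.368299961090088)
yaw 0.054635617788296675 0.057221782605963965 ctr [552.74030366 215.05192745]
in stand [-12.32302244  -0.73497379]
clock 11.3
```

Run:
```python
from h import *
T=frame(ST,STA); A=down(STA+np.pi/2)
jaws.set_gripper(85)
arm.movep(T(-13,-.3,130),A); f0=F()
print('down',arm.move_straight(T(-13,-.3,39.5),v=80,contact_N=8),F()-f0,monitor.state()['ee_pos'])
jaws.set_gripper(0,45); s=monitor.state(); print('grip',s['gripper_width'],F()-f0)
f0=F()
e=s['ee_pos']; t=np.array(T(-94,0,0)); 
print(arm.move_straight([t[0],t[1],e[2]+.7],v=60,contact_N=18)); s=monitor.state(); print(s['ee_pos'],T(-94,0,0),F()-f0,s['gripper_width'],s['clock'])
p,d,c=snap('wrist','w3')
p2,_,_=snap('side','s3')
cv2.imwrite('pics/v3.png',cv2.resize(np.vstack([p,p2]),(480,600))[:,:,::-1])
```

```text
down False [ 0.1  1.2 -0.2] [552.55173744 215.64404624  80.16737897]
grip 13.763647066362529 [ 0.8  0.4 -0.7]
False
[471.63331142 211.12908498  80.27865986] [471.1580636820271, 211.0510562405617, 40.0] [-0.4  0.4 -2.8] 13.169427068399065 16.225
```

View pics/v3.png

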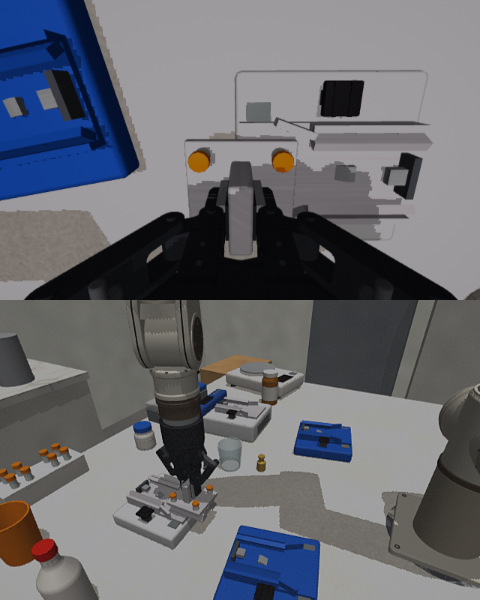

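The wrist view shows the carrier out of the rails with the fin between the pads, and front caps at about (199,161) and (283,161) in the scaled view. It stands level. Now I measure the in-hand offset from the caps, lift, and carry it over to the shaker mouth.

```bash
cat >> h.py <<'E'
SH=(618.7,-216.3,70); SHA=.0969
def caps(f,z,e):
    p,d,c=load(f); hsv=cv2.cvtColor(p,cv2.COLOR_RGB2HSV); m=((hsv[...,0]<20)&(hsv[...,1]>120)&(hsv[...,2]>80)).astype(np.uint8)
    k,l,s,ce=cv2.connectedComponentsWithStats(m)
    C=[ray(*ce[i],z,c)[:2] for i in range(1,k) if s[i,4]>100]
    C=np.array([q for q in C if np.linalg.norm(q-np.array(e[:2]))<60]); C=C[np.argsort(C[:,0])]
    a=np.arctan2(*(C[-1]-C[0])[::-1]); n=np.array([-np.sin(a),np.cos(a)])
    return C.mean(0)-26*n, a, len(C)
E
python3 - <<'E'
from h import *
e=np.array([471.63,211.13,80.28]); print('carrier',caps('w3',87,e),'tcp',e[:2])
T=frame(ST,STA); S=frame(SH,SHA); A=down(SHA+np.pi/2)
f0=F()
arm.move_straight([e[0],e[1],205],v=130); print('weight',F()-f0)
arm.movep(S(-97,0,150),A); arm.dwell(.2); s=monitor.state(); print(s['ee_pos'],s['gripper_width'],s['clock'])
snap('wrist','w4'); e=s['ee_pos']; print('carrier',caps('w4',e[2]+6.7,e),'target',S(-97,0,0),SHA)
E
```

```text
carrier (array([471.28673651, 210.26870038]), np.float64(0.0571451338157208), 2) tcp [471.63 211.13]
weight [ 0.7 -1.  -0.9]
[ 522.53721069 -224.57352239  220.05471245] 13.389954658268266 19.25
carrier (array([ 522.29669772, -225.37857571]), np.float64(0.10251390877340043), 2) target [522.1550398638727, -225.68459761063735, 70.0] 0.0969
```

View pics/w4.png

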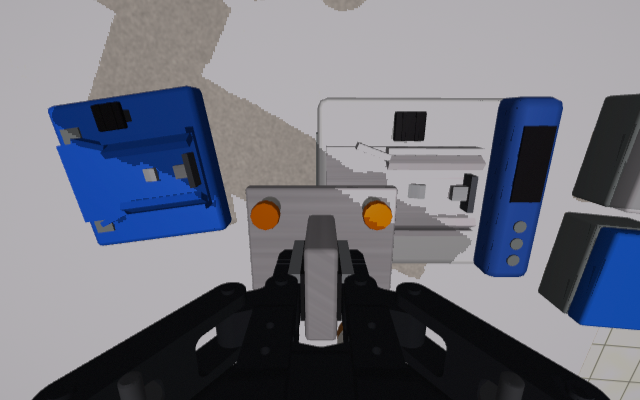

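The carrier is held level, with caps at (264,216) and (378,216). The shaker's pad is at (410,126) and its rails run from (390,160) and (390,228). I use the pad from this view as a second check of the centre line, then set down and push with force watching.

Run:
```python
from m2 import *
p,d,c,hsv,m=go('w4',(320,100,500,250)); dark=(m>0)&(hsv[...,2]<70); cs,l=comps(dark)
Mi=np.array([[np.cos(SHA),np.sin(SHA)],[-np.sin(SHA),np.cos(SHA)]])
for i,ce,n in cs:
    r=wrect(l==i,86,c); print(ce.round(0),n,r,'local',Mi@(np.array(r[0])-SH[:2]))
P=cloud(d,c)[100:275,320:500].reshape(-1,3); X=(P[:,:2]-np.array(SH[:2]))@Mi.T
s=(X[:,0]>-30)&(X[:,0]<45)
for y in range(-48,50,2):
    k=s&(abs(X[:,1]-y)<1)
    if k.sum() and not -20<y<16: print(y,k.sum(),np.percentile(P[k,2],[5,50,95]).round(0), end=' | ')
S=frame(SH,SHA); e=monitor.state()['ee_pos']; f0=F()
# lower onto floor
t=S(-97,0.3,0); hit=arm.move_straight([t[0],t[1],112],v=100,contact_N=6)
hit=hit or arm.move_straight([t[0],t[1],104],v=15,contact_N=3); s=monitor.state(); print('\nset',hit,s['ee_pos'],F()-f0,s['clock'])
```

```text
[490. 191.] 1382 ((684.7080078125, -198.8084716796875), (12.197710990905762, 139.2359161376953), 5.470671653747559) local [67.39063338 11.02330219]
[409. 126.] 908 ((595.9932861328125, -155.06729125976562), (28.44411849975586, 24.612375259399414), 5.615131855010986) local [-16.67602529  63.14229688]
[466. 190.] 237 ((658.7290649414062, -211.07501220703125), (36.76923370361328, 17.757503509521484), 89.22813415527344) local [40.34679265  1.32772754]
[330. 234.] 607 ((539.9513549804688, -265.02777099609375), (28.627765655517578, 35.68483352661133), 5.587263584136963) local [-83.09355997 -40.88037487]
[424. 229.] 118 ((629.3915405273438, -251.615478515625), (59.18259811401367, 1.0724836587905884), 5.607717037200928) local [  7.22466803 -36.18419867]
-46 1 [82. 82. 82.] | -44 94 [83. 84. 85.] | -42 117 [83. 84. 85.] | -40 131 [83. 84. 85.] | -38 250 [77. 80. 85.] | -36 3 [80. 82. 82.] | -34 64 [83. 84. 85.] | -32 65 [88. 89. 90.] | -30 203 [70. 88. 89.] | -28 273 [70. 86. 88.] | -26 262 [70. 85. 87.] | -24 122 [70. 71. 86.] | -22 121 [70. 71. 72.] | -20 119 [70. 71. 72.] | 16 148 [70. 71. 72.] | 18 148 [70. 71. 72.] | 20 150 [70. 71. 72.] | 24 143 [84. 85. 86.] | 26 125 [86. 87. 88.] | 28 143 [87. 88. 89.] | 30 207 [87. 88. 90.] | 32 192 [83. 86. 89.] | 34 225 [81. 83. 85.] | 36 156 [78. 79. 81.] | 38 159 [83. 84. 85.] | 40 159 [83. 84. 85.] | 42 159 [83. 84. 85.] | 44 306 [64. 75. 84.] | 46 157 [63. 64. 65.] | 48 154 [63. 64. 65.] | 
set True [ 522.49398704 -225.58384247  107.69674731] [0.  0.4 8.8] 20.9333
```

Run:
```python
from h import *
S=frame(SH,SHA); e=monitor.state()['ee_pos']
for z in (108.5,109.3,110.1,110.9):
    arm.move_straight([*S(-97,0,0)[:2],z],v=20); print(z,monitor.state()['ee_pos'].round(1),F())
snap('wrist','w5'); e=monitor.state()['ee_pos']; print(caps('w5',117,e),S(-97,0,0)[:2],monitor.state()['clock'],monitor.state()['gripper_width'])
```

```text
108.5 [ 521.7 -225.5  107.8] [ 1.2 -0.7 -2. ]
109.3 [ 521.8 -225.5  108.8] [-0.3  0.1 -3.7]
110.1 [ 522.2 -225.7  110.1] [-0.3 -0.5 -3.6]
110.9 [ 522.2 -225.7  111. ] [ 0.1 -0.  -3.8]
(array([ 522.06803415, -226.70969469]), np.float64(0.10049742547295577), 2) [522.1550398638727, -225.68459761063735] 22.0333 13.303427788601878
```

Run:
```python
from h import *
S=frame(SH,SHA); u=np.array([np.cos(SHA),np.sin(SHA),0]); zz=109.1-70
arm.move_straight(S(-97,0,zz),v=20); f0=monitor.state()['contact_force'].copy()
def rep(tag):
    s=monitor.state(); f=s['contact_force']-f0; e=s['ee_pos']-np.array(SH); 
    n=np.array([-u[1],u[0],0]); print(tag,'x %.1f y %.1f z %.1f | fx %.1f fy %.1f fz %.1f w %.1f t %.1f'%(e@u,e@n,e[2],f@u,f@n,f[2],s['gripper_width'],s['clock'])); return f@u
hit=arm.move_straight(S(-62,0,zz),v=50,contact_N=8); rep(hit)
if not hit:
    hit=arm.move_straight(S(-45,0,zz),v=40,contact_N=12); rep(hit)
if not hit:
    hit=arm.move_straight(S(-30,0,zz),v=40,contact_N=14); rep(hit)
if not hit:
    for x in range(-28,-15,2):
        if arm.move_straight(S(x,0,zz),v=30,contact_N=12): rep('stop'); break
        rep(x)
```

```text
False x -62.3 y 0.1 z 38.9 | fx 0.4 fy 0.2 fz 1.4 w 13.3 t 23.1
False x -44.5 y -0.1 z 39.3 | fx 0.3 fy 0.9 fz 1.6 w 13.4 t 23.7
False x -29.0 y 0.0 z 39.6 | fx -0.3 fy 0.3 fz 3.8 w 13.9 t 24.2
-28 x -27.8 y 0.0 z 39.3 | fx -0.3 fy 0.5 fz 4.8 w 13.5 t 24.5
-26 x -26.1 y 0.0 z 39.0 | fx -1.0 fy -0.3 fz 4.0 w 13.6 t 24.7
-24 x -24.0 y 0.0 z 39.0 | fx -0.8 fy 1.3 fz 3.3 w 13.5 t 25.0
-22 x -21.8 y -0.0 z 39.1 | fx -0.7 fy -0.6 fz 3.7 w 13.7 t 25.2
-20 x -19.7 y -0.0 z 39.1 | fx -1.0 fy 0.6 fz 4.1 w 13.3 t 25.5
-18 x -17.8 y -0.0 z 39.1 | fx -0.2 fy 0.3 fz 4.1 w 13.6 t 25.7
-16 x -15.8 y 0.0 z 39.1 | fx -0.1 fy 0.8 fz 4.7 w 13.3 t 26.0
```

Run:
```python
from h import *
S=frame(SH,SHA); u=np.array([np.cos(SHA),np.sin(SHA),0]); zz=109.1-70
def rep(tag):
    s=monitor.state(); f=s['contact_force']; e=s['ee_pos']-np.array(SH)
    print(tag,'x %.1f | fx %.1f fz %.1f t %.1f'%(e@u,f@u,f[2],s['clock'])); return -(f@u)
mx=0
for x in range(-15,17):
    hit=arm.move_straight(S(x,0,zz),v=20,contact_N=14); f=rep(x)
    if hit or f>17: print('STOP',hit); break
    if mx>5 and f<mx-3: print('DROP'); break
    mx=max(mx,f)
snap('wrist','w6'); print(monitor.state()['clock'])
```

```text
-15 x -15.0 | fx -1.4 fz 0.5 t 26.2
-14 x -14.0 | fx -2.0 fz -0.4 t 26.5
-13 x -12.9 | fx -2.1 fz 0.1 t 26.7
-12 x -11.9 | fx -2.0 fz -0.5 t 27.0
-11 x -10.9 | fx -1.2 fz 0.7 t 27.2
-10 x -9.9 | fx -1.9 fz -0.3 t 27.5
-9 x -8.9 | fx -1.4 fz 1.1 t 27.7
-8 x -7.9 | fx -2.1 fz 0.5 t 28.0
-7 x -7.7 | fx -3.8 fz 1.1 t 28.2
-6 x -7.2 | fx -6.9 fz 1.9 t 28.5
-5 x -6.5 | fx -5.8 fz 2.6 t 28.7
-4 x -5.6 | fx -7.5 fz 3.3 t 29.0
-3 x -4.7 | fx -7.6 fz 3.9 t 29.2
-2 x -3.8 | fx -7.7 fz 3.8 t 29.5
-1 x -2.9 | fx -7.1 fz 3.7 t 29.7
0 x -2.0 | fx -9.4 fz 4.3 t 30.0
1 x -1.1 | fx -8.6 fz 4.1 t 30.2
2 x -0.2 | fx -8.3 fz 4.7 t 30.5
3 x 0.7 | fx -9.1 fz 4.7 t 30.7
4 x 1.6 | fx -9.4 fz 5.1 t 31.0
5 x 2.6 | fx -8.6 fz 4.7 t 31.2
6 x 3.8 | fx -8.2 fz 1.1 t 31.5
7 x 4.7 | fx -7.6 fz 1.4 t 31.7
8 x 5.6 | fx -7.4 fz 1.7 t 32.0
9 x 6.5 | fx -8.4 fz 2.7 t 32.2
10 x 6.9 | fx -9.2 fz 2.9 t 32.5
11 x 7.0 | fx -11.9 fz 5.1 t 32.7
12 x 7.1 | fx -14.2 fz 5.8 t 33.0
13 x 7.2 | fx -16.1 fz 7.5 t 33.2
14 x 7.3 | fx -18.6 fz 8.7 t 33.5
STOP False
33.5333
```

View pics/w6.png

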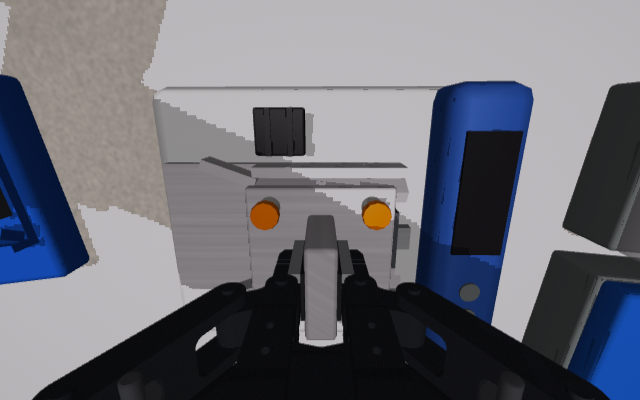

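Forces show the click: fz drops from 4.7 to 1.1 N between x=2.6 and 3.8, about 3.5 mm before the stop at 7 mm. In the picture the carrier is inside the rails, with the pad at (279,131). I relax the push, release, and verify.

Run:
```python
from m2 import *
S=frame(SH,SHA); u=np.array([np.cos(SHA),np.sin(SHA),0]); zz=109.1-70
def rep(tag):
    s=monitor.state(); f=s['contact_force']; e=s['ee_pos']-np.array(SH)
    print(tag,'x %.1f | fx %.1f fz %.1f t %.1f'%(e@u,f@u,f[2],s['clock'])); return -(f@u)
for x in (10,8,6,5,4):
    arm.move_straight(S(x,0,zz),v=20)
    if rep(x)<4: break
jaws.set_gripper(85); rep('open')
arm.move_straight([*monitor.state()['ee_pos'][:2],210],v=120); 
arm.movep(S(-30,0,220),down(SHA+np.pi/2)); arm.dwell(.3); rep('up')
snap('wrist','w7'); 
Mi=np.array([[np.cos(SHA),np.sin(SHA)],[-np.sin(SHA),np.cos(SHA)]])
for f in('w_sh','w4','w6','w7'):
    p,d,c,hsv,m=go(f,(220,80,450,180)); P=cloud(d,c); cs,l=comps((m>0)&(hsv[...,2]<60)); X=(P[...,:2]-np.array(SH[:2]))@Mi.T
    k=(abs(X[...,0]+17)<9)&(abs(X[...,1]-63)<8)&(d>0); g=(abs(X[...,0]+50)<15)&(abs(X[...,1]-63)<8)&(d>0)
    print(f,'pad z',np.median(P[k][:,2]).round(2),'body z',np.median(P[g][:,2]).round(2))
p,d,c=load('w7'); hsv=cv2.cvtColor(p,cv2.COLOR_RGB2HSV); m=((hsv[...,0]<20)&(hsv[...,1]>120)&(hsv[...,2]>80))
C=np.array([ray(*ce,117,c)[:2] for i,ce,n in comps(m,30)[0]]); L=(C-np.array(SH[:2]))@Mi.T; print(L.round(1))
```

```text
10 x 6.9 | fx -10.1 fz 2.4 t 33.9
8 x 5.3 | fx -9.4 fz 1.5 t 34.1
6 x 3.5 | fx -7.8 fz 1.4 t 34.4
5 x 2.9 | fx -6.9 fz 0.7 t 34.6
4 x 2.8 | fx -5.3 fz -1.3 t 34.9
open x 4.1 | fx -0.7 fz -1.0 t 35.6
up x -30.3 | fx 0.1 fz 0.0 t 37.3
w_sh pad z 87.21 body z 63.9
w4 pad z 87.28 body z 64.03
w6 pad z 87.38 body z 63.94
w7 pad z 87.44 body z 64.19
[[ -24.9   26. ]
 [  29.2   25.8]
 [ -24.8  -26.1]
 [  29.3  -26.2]
 [ -43.8 -196.2]]
```

View pics/w7.png

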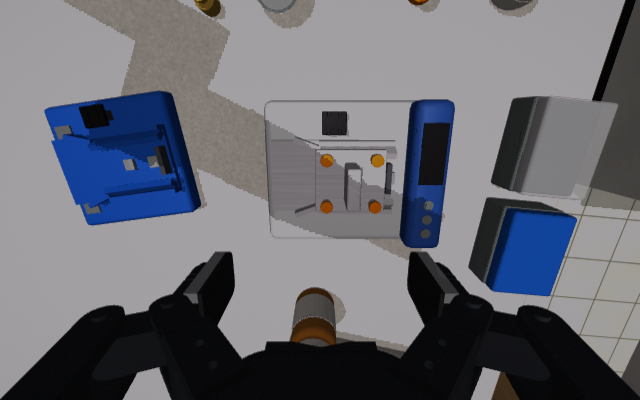

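The carrier's caps are at (327,160), (377,160), (326,207) and (375,207). It sits in the rails at local x of about +2.2 mm and y of about -0.1 mm. It stayed there after release, and the catch pad is at its original height. Handing in.

```bash
python3 -c "
from h import *
print(monitor.state()['clock']); finish_job()"
```

```text
37.3583
the job is handed in; nothing more can be done
```

The carrier is latched in the shaker and let go, and I handed the job in at 37.4 s. `finish_job` reported no verdict.

**What I did:**
- I pressed the stand's catch with about 7 N, and the carrier popped out about 12 mm.
- I gripped the fin, drew the carrier to x ≈ -94 mm and set it on the shaker's floor.
- I pushed it in by 1 mm steps. The steady push was about 9 N up to the click, which I felt at x ≈ +3 mm.
- The click was a drop in vertical force rather than in push, so my stop check missed it. The push ran on to the rigid stop at x ≈ 7 mm, reaching 18.6 N. That is under the 25 N limit.
- I then eased back onto the catch and released.

**Last checks (the carrier position is by wrist camera after release):**

| Check | Result |
|---|---|
| Carrier in the shaker frame | x ≈ +2.2 mm, y ≈ 0 mm, in line |
| Catch pad height | 87.4 mm, against 87.2 mm before, so the catch is up |
| Force on the tool after release | about 0 N |

**Disagreements:**
- Two estimates of the shaker's centre line differed by about 1.8 mm. I settled it from the rail depth profile.
- The shaker's floor was met about 2 mm lower than expected, with a brief touch of about 9 N. I corrected the height before sliding in.
- I did not measure the other bench items afterwards; I only judged by eye that none had been touched.

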